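# Check the base of a glazed gingerbread with the tongs

## Task

I want to check the base of the glazed gingerbread round that stands under the clear cover. Lift the cover off by its knob without brushing the gingerbread and stand it upright on the bench beside the board; then pick up the spring tongs by their ribbed grip pads, close their tips on the sides of the gingerbread and raise it so that its base is at least 10 cm above the bench. Do not touch it with your fingers or disturb anything else, and finish while still holding it up level and still in the tongs.

Things in the scene. Friction and masses are not known exactly. Their poses are not given: they have to be found in the camera images.
- gingerbread: The chocolate-dipped gingerbread round to be checked: brown, dark glazed top, white icing spiral; 44 mm in diameter, straight sides up to 26 mm, 35 mm high in all, about 50 g, loose on the middle of the board under the clear cover. Origin at the centre of its underside, z up. (Six like it stand uncovered on the cooling rack on the right; leave those.)
- gingerbread_center (a point): Centre of that gingerbread, 17.5 mm above its underside.
- board: Round pale wooden board, 142 mm in diameter, 10 mm thick, fixed on the bench. Origin at the centre of its underside (bench level).
- cover: Clear plastic bell cover, 108 mm in outer diameter and 62 mm high without its knob, walls 3 mm, open below, about 160 g, loose on the board over the gingerbread. Origin at the centre of its lower rim, z up.
- cover_knob (a point): Centre of the cover's round wooden knob, which is 28 mm in diameter and 26 mm high (13 mm above and below this point), on a 12 mm thick neck; 88 mm above the cover's lower rim, and 26 mm above the top of the bell.
- tongs: Spring tongs lying flat on the bench: steel arms, teal grip pads and tips, 260 mm long, 110 g, balanced at the pads. x runs from hinge to tips, y from right to left arm, z up. Origin on the centre line midway between the grip pads, at underside level; hinge at x = -0.105, hanging loop to x = -0.137, tips to x = 0.119. The arms open sideways in a flat V, 92 mm over the tips, to a stop; a spring opens them.
- tongs_grip (a point): Midway between the ribbed outer faces of the two grip pads, 15 mm above the underside; axes as the tongs. Pads 56 mm long (x), 30 mm high; 58 mm over their outer faces (across y) when open. About 4 N on them begins to close the arms, 7 N brings the tips to a 44 mm gap. Squeezed to 50 to 54 mm over the pads, the tongs can be carried with the tips still wide enough for the gingerbread.
- tongs_tips (a point): Midway between the two tips, 13 mm above the underside, 99 mm ahead of tongs_grip along x. The cupped tips reach from 75 to 119 mm ahead of tongs_grip and are 26 mm high; inside gap about 80 mm when open. Each 1 mm less over the pads makes 2 mm less between the tips, so they meet a 44 mm gingerbread when the pads measure about 40 mm.
- tongs_left (a joint): Angle of the left arm of the tongs (rad): 0 fully open, about 0.09 when the tips hold the gingerbread by its sides, 0.18 shut; the right arm mirrors it.
- marker: Loose white marker pen with a black cap, 17 x 135 mm, lying on the bench on the other side of the board from the tongs. Origin at the middle of its underside; y along the pen. Leave it. (A similar pen at the far right of the back edge plays no part.)
Mind the look-alikes: they are no part of the job. There is more than one size of the cover; the one meant has the size given above.

How it is judged:
By the outcome, as a careful person would: the job done as asked, in the order asked, and still so for the second after the job is handed in, while the arm keeps its last pose, push and grip.
It also fails if it takes over 58 s, if anything falls off the work surface, if the arm or the gripper's body presses on something with over 40 N, if the wrist force passes 120 N, or if a joint passes its speed limit or range.

## Robot

A 7-joint arm with a two-finger parallel gripper is mounted at the origin on a cart in front of the work surface, level with it; the furniture and walls round the work are solid. World frame = base frame: x ahead of the robot, y to its left, z up, the work surface at z = 0. Lengths are in m, angles in rad, forces in N, time in s.
With the tool pointing down it reaches from about 0.35 to 0.9 m from the base axis. Payload 8.1 kg.
Tool frame: the origin (TCP) lies at the very end of the fingers, on their centre line; the grasp point (between the pads) lies 19 mm behind it; z points along the fingers, x is the direction in which the jaws open and shut, and the axes are right-handed (so a half turn about z gives the same grasp; the last joint's range is limited). The gripper opens to 92 mm and grips with 3 to 60 N. Pads are 19 mm wide; open, the fingers measure 130 mm over their backs; the gripper's body (75 mm by 190 mm) begins 47 mm behind the grasp point.
Start: joints at [1.022, 0.434, 0.025, 1.573, -0.012, 1.134, -0.075], TCP at [0.269, -0.564, 0.227] pointing down, gripper open.
Joint ranges: [-2.62, 2.62], [-0.44, 2.09], [-1.27, 1.32], [0.08, 2.57], [-1.32, 4.46], [0.12, 2], [-2.74, 2.74]. Speed limits (rad/s): [2.22, 2.22, 3.01, 3.01, 3.14, 3.14, 3.14].

## Interface

Orientations are given as a rotation vector (axis times angle).
In Python, from cell import status, viewer, arm gives the robot as it stands.
- The arm moves only by the tool jog_arm, never from a script. Its argument "commands" is text: rows parted by semicolons, each of 7 numbers parted by spaces: the closure, from -1 (fully open) to 1 (shut), then the shift along the world's x, y, z normalised to -1 to 1, where 1 is 0.3 m, then the turn, a rotation vector about the world's x, y, z normalised to -1 to 1, where 1 is 2 pi rad. In form: jaw dx dy dz wx wy wz; .... A call has exactly 5 rows; each row shifts and turns the commanded pose from where the row before left it; what a row does not reach is not made up. A row lasts 1/10 s, in which the tool goes at most 50 mm and 8.59 degrees, less where a joint would pass 70% of its speed; a pose out of reach is approached as far as the arm can. A call with a number of a shift or a turn outside -1 to 1 is refused whole. A call with a gripper value outside its range is refused whole. The fingers move at their own pace and stop on an object; "force" is the grip in N (left out, the last holds). Time passes only in rows, so rows that do not move let the fingers close, or fill a call up. It gives the time, the measured TCP pose, the force and the opening at its end, in the units of the state.
- status.observe(): the state, without advancing time (a new reading comes with each control period).
- viewer.get_image(name): name is "scene" or "top"; returns a dict with "pixels" (420x560x3 uint8, red, green, blue), "z_map" (420x560 float32, m along the optical axis (not along the pixel's ray), 0 where there is no reading), "camera_matrix" (3x3 intrinsics, pixels), "R" (3x3) and "t" (3): a world point X has camera coordinates R X + t. Camera axes: x right, y down, z forward; pixel columns grow to the right and rows downward; lengths in m; the calibration is good to about 2 mm. A picture is of the moment at which its call begins.
- arm.sign_off(): hands the job in, once; it reports no verdict.
The state is a dict: "clock": time; "joints": joint angles; "dq": joint speeds; "joint_efforts": joint torques, N m; "position": TCP position; "ee_rot": TCP orientation; "force": force on the tool from outside, world axes, zero at the start; "ft_torque": the same for the moment, N m; "width": opening from 0.0 (shut) to 1.0 (fully open).
Only numpy, scipy, OpenCV 4.12 (cv2) and the standard library are available. Lean on these libraries where they do the work, as an engineer would, in place of code of your own. Each camera call takes 0.05 s, during which the arm holds its last target. There are 200 camera calls.

## Working session

There is one attempt and no reset: what is moved stays moved. The work goes in short steps, Python scripts to look and compute and a tool call to move; the robot and the scene stay as the last step left them, time stands still between calls to the robot, and variables do not carry over. Pictures are saved under pics/ and viewed, about 8 in all and at most 12, crops included, and the job is handed in when it is done.

Besides the shell and the picture viewer there is one more tool, called after "Request:" as name(argument=value, ...) on one line, values as JSON. jog_arm: Moves the arm, as the interface text tells. Scaled input: -1 to 1 covers 0.3 m each way for a shift and 2 pi rad each way for a turn. Its arguments: {"type":"object","properties":{"commands":{"type":"string"},"force":{"type":"number"}},"required":["commands"]}

```bash
mkdir -p pics; cat > h.py <<'E'
import numpy as np, cv2
from cell import status, viewer, arm
def cap(n,f):
    d=viewer.get_image(n); np.savez(''+f+'.npz',**d)
    cv2.imwrite('pics/'+f+'.png',d['pixels'][...,::-1]); return d
def load(f): return dict(np.load(''+f+'.npz'))
def pt(d,u,v,z=None):  # world point from depth map, or on plane z
    K,R,t=d['camera_matrix'],d['R'],d['t']
    r=np.linalg.inv(K)@[u,v,1]; o=-R.T@t; w=R.T@r
    s=d['z_map'][int(round(v)),int(round(u))] if z is None else (z-o[2])/w[2]
    return o+s*w
def px(d,X):
    c=d['R']@np.array(X)+d['t']; p=d['camera_matrix']@c; return p[:2]/p[2]
def cloud(d):
    v,u=np.mgrid[:420,:560]; z=d['z_map']
    r=np.stack([u,v,np.ones_like(u)],-1)@np.linalg.inv(d['camera_matrix']).T
    return (r*z[...,None]-d['t'])@d['R']
def crop(d,f,u0,v0,u1,v1,s):
    cv2.imwrite('pics/'+f+'.png',cv2.resize(d['pixels'][v0:v1,u0:u1,::-1],None,fx=s,fy=s,interpolation=cv2.INTER_CUBIC))
E
python3 - <<'E'
from h import *
a=cap('scene','s0');b=cap('top','t0')
for d in(a,b): print(d['camera_matrix'].round(1).tolist(),(-d['R'].T@d['t']).round(3),d['R'].round(2).tolist())
cv2.imwrite('pics/both.png',cv2.resize(np.vstack([a['pixels'],b['pixels']])[...,::-1],None,fx=.714,fy=.714))
print(status.observe())
E
```

```text
[[447.0, 0.0, 283.6], [0.0, 447.0, 199.0], [0.0, 0.0, 1.0]] [-0.248  0.684  0.794] [[-0.67, -0.74, -0.02], [-0.42, 0.41, -0.81], [0.61, -0.53, -0.59]]
[[471.7, 0.0, 278.7], [0.0, 471.7, 206.3], [0.0, 0.0, 1.0]] [0.231 0.055 1.576] [[-0.0, -1.0, 0.01], [-0.99, -0.0, -0.16], [0.16, -0.01, -0.99]]
{'clock': 0.1, 'joints': array([ 1.02240909,  0.43513073,  0.02499349,  1.57402177, -0.01157163,
        1.13398965, -0.07508718]), 'dq': array([ 0.00040834, -0.00146109, -0.00040681, -0.0010034 ,  0.00079213,
       -0.00068211,  0.00077043]), 'joint_efforts': array([ 3.15703510e-03, -6.69131112e+01,  9.88048576e-01, -3.15149581e+01,
       -6.05337135e-02,  3.73395940e-02,  3.48392155e-05]), 'position': array([ 0.26921333, -0.56353441,  0.22603166]), 'ee_rot': array([-2.65697526e+00,  1.67519076e+00,  1.98976146e-03]), 'force': array([ 0.17923954, -0.08963109,  0.05726975]), 'ft_torque': array([-0.01466642, -0.01061374,  0.03939109]), 'width': 0.9967317139921079}
```

View pics/t0.png

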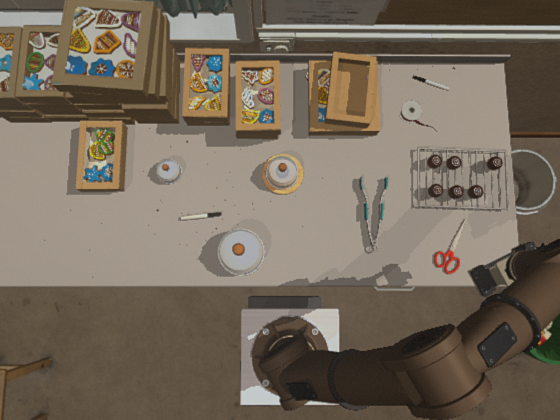

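View pics/s0.png

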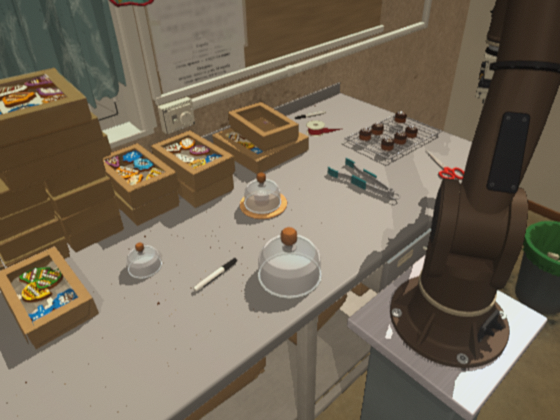

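Top view: cover candidates are the small one (168,170), the one on the board (283,172) and the large one (240,250). By the description it is the one on the board. The tongs have their hinge at about (370,248) and tips at about (361,180) and (386,180). The pen to leave is at (200,215).

```bash
python3 - <<'E'
from h import *
b=load('t0');a=load('s0')
A=cv2.resize(b['pixels'][140:260,255:405],(600,480),interpolation=cv2.INTER_CUBIC)
cv2.imwrite('pics/c1.png',A[...,::-1])
P=cloud(b)
for n,u,v in [('small',168,163),('board',283,167),('large',239,249)]:
    print(n,pt(b,u,v).round(3))
S=cloud(a);
print('scene knob',pt(a,261,178).round(3),pt(a,289,236).round(3),pt(a,140,247).round(3))
# board: pixels with z 7..13mm near board
m=(abs(P[...,2]-.010)<.004)&(np.hypot(P[...,0]-pt(b,283,172)[0],P[...,1]-pt(b,283,172)[1])<.1)
q=P[m];print('board',len(q),q.min(0).round(3),q.max(0).round(3)); print(cv2.minEnclosingCircle(q[:,:2].astype(np.float32)))
# knob points
for D,n in((P,'top'),(S,'scene')):
    m=(D[...,2]>.085)&(np.hypot(D[...,0]-q[:,0].mean(),D[...,1]-q[:,1].mean())<.05); k=D[m]; print(n,'knob',len(k),k.min(0).round(3),k.max(0).round(3),k.mean(0).round(3))
# tongs teal
p=b['pixels'].astype(int); t=(p[...,1]-p[...,0]>25)&(p[...,2]-p[...,0]>15); t[:150]=0;t[260:]=0;t[:,:340]=0;t[:,405:]=0
n,l,st,c=cv2.connectedComponentsWithStats(t.astype(np.uint8))
for i in range(1,n):
    if st[i,4]>3:
        w=P[l==i]; print(st[i],c[i].round(1),w.mean(0).round(3),w[:,2].max().round(3), pt(b,*c[i],z=.02).round(3))
E
```

```text
small [0.626 0.404 0.046]
board [0.597 0.023 0.11 ]
large [0.333 0.158 0.139]
scene knob [0.59  0.034 0.105] [0.324 0.17  0.136] [0.599 0.411 0.072]
board 414 [ 0.494 -0.071  0.006] [0.679 0.109 0.014]
((0.5893091559410095, 0.02233441360294819), 0.09950269758701324)
top knob 64 [0.586 0.013 0.091] [0.612 0.039 0.117] [0.597 0.026 0.107]
scene knob 88 [0.585 0.016 0.086] [0.612 0.041 0.113] [0.594 0.031 0.102]
[361 177   2  12  15] [361.3 183.2] [ 0.563 -0.242  0.025] 0.034 [ 0.564 -0.243  0.02 ]
[385 177   3  12  17] [386.1 182.8] [ 0.543 -0.303  0.117] 1.576 [ 0.565 -0.327  0.02 ]
[365 203   3  16  27] [366.3 211.4] [ 0.466 -0.255  0.031] 0.038 [ 0.467 -0.257  0.02 ]
[381 203   2  17  24] [381.7 212.2] [ 0.463 -0.307  0.03 ] 0.037 [ 0.465 -0.309  0.02 ]
```

View pics/c1.png

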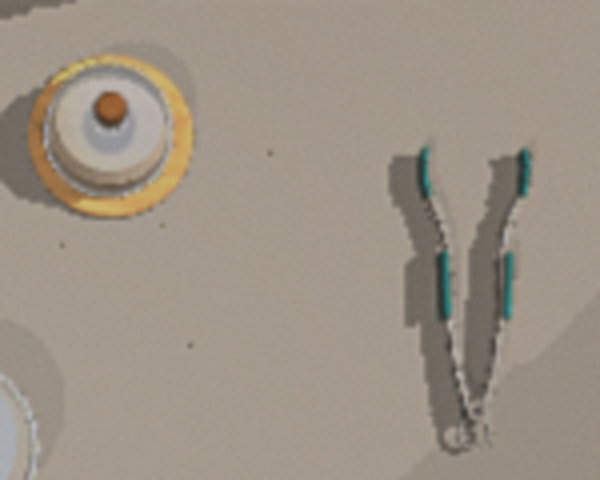

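Request:
jog_arm(commands="-1 0.075 0.14 0 0 0 -0.0142; -1 0.075 0.14 0 0 0 -0.0142; -1 0.075 0.14 0 0 0 -0.0142; -1 0.075 0.14 0 0 0 -0.0142; -1 0.075 0.14 0 0 0 -0.0142")

```text
clock: 0.6
position: [0.3823, -0.352, 0.2265]
ee_rot: [2.217, -2.226, -0.001]
force: [1.3, -0.2, 0.1]
width: 1.003
```

```bash
python3 - <<'E'
from h import *
b=load('t0');P=cloud(b)
print('board c',pt(b,283,174,.01).round(3),'edges',[pt(b,255+x/4,140+y/4,.01).round(3)[:2] for x,y in((32,136),(193,136),(112,55),(112,217))])
print('pen',pt(b,182,217,.01).round(3),pt(b,220,214,.01).round(3))
for u,v in((237,128),(258,128),(280,128),(310,128),(205,120)): print('box',u,v,pt(b,u,v).round(3))
print('tongs ztop', *[pt(b,255+x/4,140+y/4,.03).round(3)[:2] for x,y in((443,253),(443,318),(509,253),(509,318),(424,148),(526,148),(424,195),(524,195))])
s=status.observe();print(s['position'],s['joints'],s['ee_rot'])
E
```

```text
board c [0.597 0.021 0.01 ] edges [array([0.597, 0.089]), array([ 0.597, -0.048]), array([0.668, 0.021]), array([0.527, 0.021])]
pen [0.449 0.359 0.01 ] [0.46  0.232 0.01 ]
box 237 128 [0.722 0.17  0.122]
box 258 128 [0.721 0.103 0.125]
box 280 128 [0.721 0.032 0.125]
box 310 128 [ 0.744 -0.069  0.06 ]
box 205 120 [0.758 0.277 0.095]
tongs ztop [ 0.493 -0.254] [ 0.439 -0.253] [ 0.493 -0.309] [ 0.439 -0.307] [ 0.583 -0.241] [ 0.583 -0.327] [ 0.542 -0.24 ] [ 0.543 -0.324]
[ 0.38234478 -0.352031    0.22651557] [ 0.62172213  0.26478355  0.02449951  1.82863294 -0.00741398  1.0486697
 -0.92599033] [ 2.21667218e+00 -2.22614054e+00 -6.34452920e-04]
```

Request:
jog_arm(commands="-1 0.072 0.125 0 0 0 0; -1 0.072 0.125 0 0 0 0; -1 0.072 0.125 0 0 0 0; -1 0.072 0.125 0 0 0 0; -1 0.072 0.125 0 0 0 0")

```text
clock: 1.1
position: [0.4904, -0.1648, 0.2266]
ee_rot: [2.221, -2.222, -0.0]
force: [1.0, -0.1, 0.1]
width: 0.998
```

Request:
jog_arm(commands="-1 0.072 0.125 0 0 0 0; -1 0.072 0.125 0 0 0 0; -1 0.072 0.125 0 0 0 0; -1 0.072 0.125 0 0 0 0; -1 0.07 0.125 0 0 0 0")

```text
clock: 1.6
position: [0.5978, 0.0226, 0.2264]
ee_rot: [2.22, -2.222, -0.001]
force: [1.3, 0.2, 0.3]
width: 0.999
```

```bash
python3 - <<'E'
from h import *
s=status.observe();print(s['position'],s['joints'],s['ee_rot'])
a=cap('scene','s1');b=cap('top','t1')
A=cv2.resize(a['pixels'][100:250,180:360],(720,600),interpolation=cv2.INTER_CUBIC)
cv2.imwrite('pics/c2.png',A[...,::-1])
for D,n in((load('t0'),'t'),(load('s0'),'s')):
    C=cloud(D);p=D['pixels'].astype(int)
    m=(np.hypot(C[...,0]-.598,C[...,1]-.024)<.03)&(C[...,2]>.08)
    vu=np.argwhere(m);(c,r)=cv2.minEnclosingCircle(vu[:,::-1].astype(np.float32));print(n,c,r,pt(D,*c,z=.098).round(4))
    print(px(D,[.598,.026,.098]))
E
```

```text
[0.59780898 0.02261986 0.22641258] [-0.01439037  0.40066533 -0.15806953  1.62988194  0.06841275  1.11709698
 -1.76156295] [ 2.22041022e+00 -2.22169729e+00 -5.27920121e-04]
t (281.0, 168.0) 6.324655532836914 [0.5965 0.029  0.098 ]
[281.94571921 167.53910014]
s (261.0, 178.0) 5.385264873504639 [0.5985 0.027  0.098 ]
[261.38664868 177.93458897]
```

View pics/c2.png

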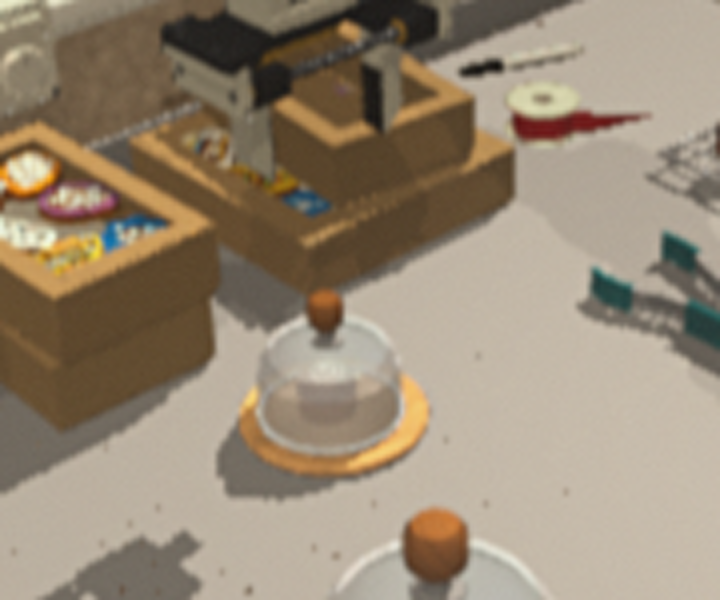

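Scene crop: this is the cover on the board, with its knob at about (261,178) and the gingerbread visible inside. The gripper is directly above it.

Request:
jog_arm(commands="-1 0 0.014 -0.1 0 0 0; -1 0 0 -0.12 0 0 0; -1 0 0 -0.12 0 0 0; -1 0 0 -0.1 0 0 0; -1 0 0 -0.05 0 0 0")

```text
clock: 2.2
position: [0.5952, 0.0245, 0.0766]
ee_rot: [2.218, -2.219, -0.004]
force: [-0.2, -0.6, 0.1]
width: 1.002
```

Request:
jog_arm(commands="0.9 0 0 0 0 0 0; 0.9 0 0 0 0 0 0; 0.9 0 0 0 0 0 0; 0.9 0 0 0 0 0 0; 0.9 0 0 0 0 0 0", force=20)

```text
clock: 2.7
position: [0.5979, 0.0253, 0.0807]
ee_rot: [-2.22, 2.221, -0.002]
force: [-0.5, -0.5, -0.4]
width: 0.615
```

Request:
jog_arm(commands="0.9 0 0 0 0 0 0; 0.9 0 0 0 0 0 0; 0.9 0 0 0 0 0 0; 0.9 0 0 0 0 0 0; 0.9 0 0 0 0 0 0")

```text
clock: 3.2
position: [0.5974, 0.0254, 0.0797]
ee_rot: [2.221, -2.222, -0.0]
force: [0.3, 0.1, 0.7]
width: 0.286
```

Request:
jog_arm(commands="0.9 0 0 0 0 0 0; 0.9 0 0 0 0 0 0; 0.9 0 0 0.01 0 0 0; 0.9 0 0 0.02 0 0 0; 0.9 0 0 0.02 0 0 0")

```text
clock: 3.7
position: [0.5973, 0.0252, 0.0952]
ee_rot: [2.221, -2.222, -0.0]
force: [-0.4, 0.8, -1.1]
width: 0.284
```

Request:
jog_arm(commands="0.9 0 0 0.04 0 0 0; 0.9 0 0 0.05 0 0 0; 0.9 0 0 0.06 0 0 0; 0.9 0 0 0.06 0 0 0; 0.9 0 0 0.03 0 0 0")

```text
clock: 4.2
position: [0.5983, 0.0254, 0.1693]
ee_rot: [-2.219, 2.22, -0.003]
force: [-0.2, 0.6, -1.7]
width: 0.285
```

Request:
jog_arm(commands="0.9 0 0.06 0 0 0 0; 0.9 0 0.1 0 0 0 0; 0.9 -0.02 0.12 0 0 0 0; 0.9 -0.02 0.12 0 0 0 0; 0.9 0 0.08 0 0 0 0")

```text
clock: 4.7
position: [0.5841, 0.1726, 0.1671]
ee_rot: [-2.224, 2.219, 0.002]
force: [-0.3, 0.9, -1.6]
width: 0.283
```

```bash
python3 - <<'E'
from h import *
s=status.observe();print(s['position'],s['ee_rot'],s['width'],s['force'])
a=cap('scene','s2');b=cap('top','t2')
A=cv2.resize(a['pixels'][130:330,140:340],(600,600),interpolation=cv2.INTER_CUBIC)
cv2.imwrite('pics/c3.png',A[...,::-1])
E
```

```text
[0.58407376 0.17257466 0.16706407] [-2.22367244e+00  2.21852017e+00  2.00442724e-03] 0.2830918369020562 [-0.26379847  0.91133913 -1.58276168]
```

View pics/c3.png

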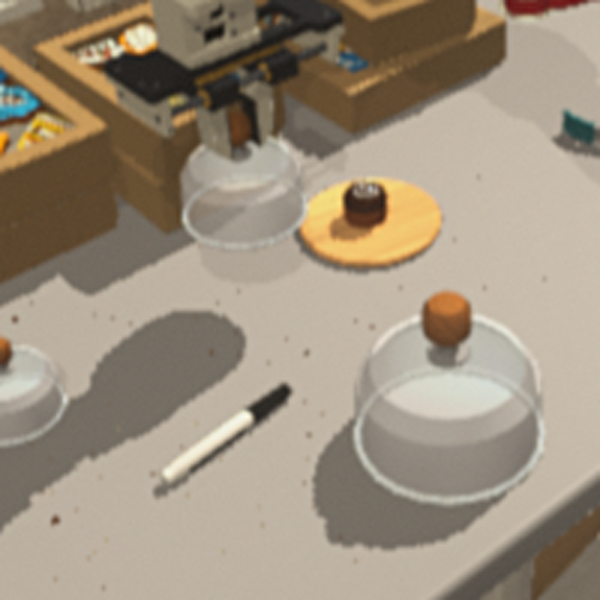

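The cover is held clear of the board and the gingerbread stands in place (scene crop 365,205). The spot below the cover is free.

Request:
jog_arm(commands="0.9 0 0 -0.06 0 0 0; 0.9 0 0 -0.08 0 0 0; 0.9 0 0 -0.08 0 0 0; 0.9 0 0 -0.06 0 0 0; 0.9 0 0 -0.015 0 0 0")

```text
clock: 5.3
position: [0.5841, 0.1679, 0.0763]
ee_rot: [2.218, -2.22, -0.002]
force: [-0.3, -0.2, -2.1]
width: 0.282
```

Request:
jog_arm(commands="0.9 0 0 -0.01 0 0 0; 0.9 0 0 -0.007 0 0 0; 0.9 0 0 -0.007 0 0 0; 0.9 0 0 -0.004 0 0 0; 0.9 0 0 0 0 0 0")

```text
clock: 5.8
position: [0.5855, 0.1693, 0.0702]
ee_rot: [-2.221, 2.222, -0.0]
force: [-0.1, 0.0, -1.9]
width: 0.287
```

Request:
jog_arm(commands="0.9 0 0 -0.004 0 0 0; 0.9 0 0 0 0 0 0; 0.9 0 0 -0.004 0 0 0; 0.9 0 0 0 0 0 0; 0.9 0 0 0 0 0 0")

```text
clock: 6.3
position: [0.5859, 0.1697, 0.0694]
ee_rot: [-2.22, 2.22, -0.001]
force: [-4.9, -1.7, 16.3]
width: 0.283
```

Request:
jog_arm(commands="0.9 0 0 0.003 0 0 0; 0.9 0 0 0 0 0 0; -0.2 0 0 0 0 0 0; -0.2 0 0 0 0 0 0; -0.6 0 0 0 0 0 0")

```text
clock: 6.8
position: [0.5854, 0.1692, 0.0682]
ee_rot: [2.221, -2.222, 0.0]
force: [0.7, -0.3, 0.4]
width: 0.498
```

Request:
jog_arm(commands="-1 0 0 0 0 0 0; -1 0 0 0 0 0 0; -1 0 0 0.02 0 0 0; -1 0 0 0.05 0 0 0; -1 0 0 0.1 0 0 0")

```text
clock: 7.3
position: [0.5842, 0.1688, 0.1191]
ee_rot: [2.219, -2.22, -0.002]
force: [0.5, -0.7, 0.7]
width: 0.933
```

Request:
jog_arm(commands="-1 0 0 0.15 0 0 0; -1 0 -0.05 0.12 0 0 0; -1 -0.04 -0.14 0.03 0 0 0; -1 -0.04 -0.15 0 0 0 0; -1 -0.04 -0.15 0 0 0 0")

```text
clock: 7.8
position: [0.5493, 0.0211, 0.2114]
ee_rot: [-2.22, 2.219, -0.003]
force: [-0.1, -1.2, -0.1]
width: 1.001
```

Request:
jog_arm(commands="-1 -0.04 -0.15 0 0 0 0; -1 -0.04 -0.15 0 0 0 0; -1 -0.04 -0.15 0 0 0 0; -1 -0.04 -0.15 0 0 0 0; -1 -0.04 -0.15 0 0 0 0")

```text
clock: 8.3
position: [0.4889, -0.2044, 0.2109]
ee_rot: [-2.221, 2.221, -0.003]
force: [1.3, 0.3, 0.1]
width: 1.0
```

Request:
jog_arm(commands="-1 -0.04 -0.13 0 0 0 0; -1 -0.03 -0.13 0 0 0 0; -1 0 0 0 0 0 0; -1 0 0 0 0 0 0; -1 0 0 0 0 0 0")

```text
clock: 8.8
position: [0.469, -0.2796, 0.2101]
ee_rot: [-2.222, 2.22, -0.001]
force: [-0.5, 1.5, 0.1]
width: 1.001
```

```bash
python3 - <<'E'
from h import *
s=status.observe();print(s['position'],s['ee_rot'],s['joints'])
a=cap('scene','s3');b=cap('top','t3')
A=cv2.resize(a['pixels'][120:270,200:400],(800,600),interpolation=cv2.INTER_CUBIC)
cv2.imwrite('pics/c4.png',A[...,::-1])
for n,D in(('t',b),('s',a)):
    C=cloud(D);p=D['pixels'].astype(int).sum(-1)
    m=(np.hypot(C[...,0]-.597,C[...,1]-.021)<.045)&(C[...,2]>.02)&(C[...,2]<.07)
    vu=np.argwhere(m);(c,r)=cv2.minEnclosingCircle(vu[:,::-1].astype(np.float32))
    print(n,m.sum(),c,r,C[m].mean(0).round(4),C[m].max(0).round(3),C[m].min(0).round(3),'c@.03',pt(D,*c,z=.03).round(4))
E
```

```text
[ 0.4689509  -0.27957606  0.21005621] [-2.22197517e+00  2.21960193e+00 -6.95075623e-04] [ 0.46583569  0.32366242 -0.03333562  1.78792788  0.01153495  1.02946655
 -1.14143429]
t 139 (281.6891784667969, 172.8783721923828) 8.324808120727539 [0.6    0.0254 0.042 ] [0.622 0.045 0.059] [0.574 0.004 0.022] c@.03 [0.5964 0.0256 0.03  ]
s 167 (261.08489990234375, 197.1981201171875) 7.618923187255859 [0.5957 0.0332 0.036 ] [0.621 0.05  0.047] [0.579 0.01  0.02 ] c@.03 [0.6014 0.0288 0.03  ]
```

View pics/c4.png

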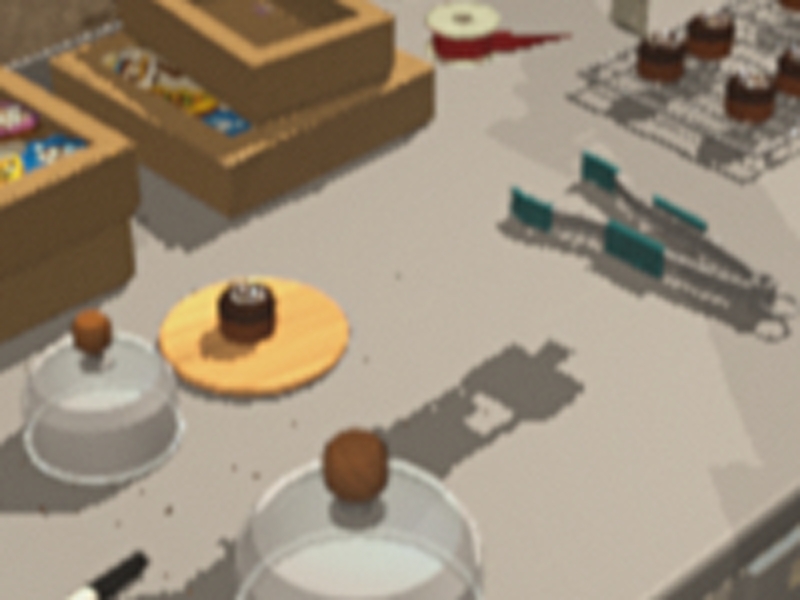

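The scene crop shows the cover standing upright left of the board, the gingerbread untouched, and the tongs' pads where I measured them. Descending on the tongs.

Request:
jog_arm(commands="-1 -0.01 -0.005 -0.12 0 0 0; -1 0 0 -0.15 0 0 0; -1 0 0 -0.15 0 0 0; -1 0 0 -0.12 0 0 0; -1 0 0 -0.08 0 0 0")

```text
clock: 9.4
position: [0.4648, -0.2803, 0.021]
ee_rot: [2.223, -2.219, -0.004]
force: [-0.2, 0.1, 1.3]
width: 1.001
```

```bash
python3 - <<'E'
from h import *
s=status.observe();print(s['position'],s['force'],s['ee_rot'])
a=cap('scene','s4')
A=cv2.resize(a['pixels'][100:220,300:450],(750,600),interpolation=cv2.INTER_CUBIC)
cv2.imwrite('pics/c5.png',A[...,::-1])
# silhouette fit of gingerbread
from scipy.optimize import minimize
D={'t':load('t3'),'s':load('s3')}; th=np.linspace(0,2*np.pi,40)
M={}
for n,d in D.items():
    C=cloud(d);hsv=cv2.cvtColor(d['pixels'],cv2.COLOR_RGB2HSV)
    print(n,px(d,[.598,.027,.03]))
    M[n]=d
def sil(d,x,y):
    pts=[]
    for z,r in((.010,.022),(.036,.022),(.043,.015)):
        pts+= [px(d,[x+r*np.cos(t),y+r*np.sin(t),z]) for t in th]
    m=np.zeros((420*4,560*4),np.uint8);cv2.fillConvexPoly(m,cv2.convexHull((np.array(pts)*4+1.5).astype(np.int32)),1)
    return cv2.resize(m.astype(np.float32),(560,420),interpolation=cv2.INTER_AREA)
for n,d in D.items():
    p=d['pixels'].astype(float);u,v=px(d,[.598,.027,.03]).astype(int)
    win=np.s_[v-16:v+17,u-16:u+17]; g=p[win].sum(-1)
    best=[]
    for x in np.arange(.588,.609,.0015):
        for y in np.arange(.015,.040,.0015):
            s=sil(d,x,y)[win];w1=(g*s).sum()/s.sum();
            ring=(cv2.dilate(s,np.ones((5,5)))>0.5)&(s<.1)
            best.append((g[ring].mean()-w1,x,y))
    best.sort();print(n,np.round(best[-4:],4).tolist())
E
```

```text
[ 0.46481685 -0.28034775  0.02100813] [-0.16080349  0.05739357  1.25426691] [ 2.2231209  -2.2192755  -0.00419144]
t [281.26093191 172.42744115]
s [262.29025069 197.44437711]
t [[214.1274, 0.603, 0.024], [218.6858, 0.6045, 0.024], [220.2611, 0.603, 0.0255], [224.1265, 0.6045, 0.0255]]
s [[272.8817, 0.603, 0.027], [273.7642, 0.6045, 0.0255], [274.3333, 0.603, 0.0255], [275.203, 0.6015, 0.027]]
```

View pics/c5.png

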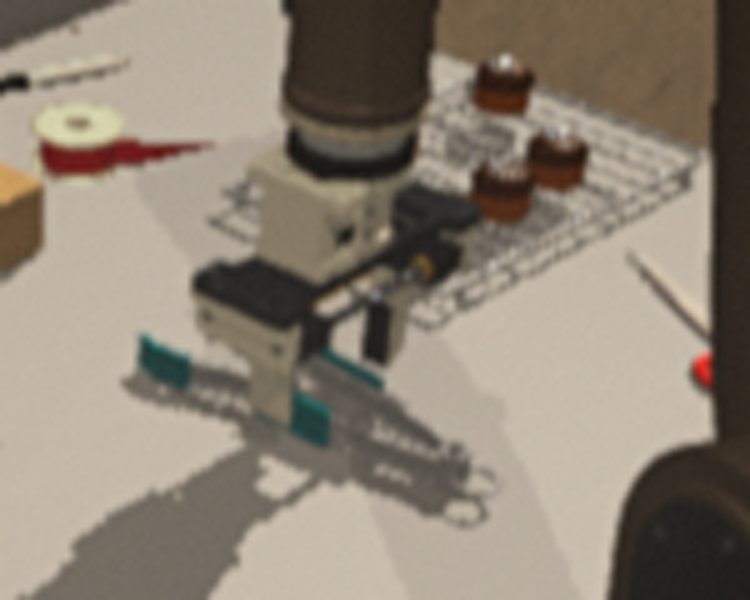

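```bash
python3 - <<'E'
from h import *
d=load('s3')
for x in(.438,.452,.466,.480,.494): print(x,px(d,[x,-.251,.03]).round(1),px(d,[x,-.251,.0]).round(1))
print('finger',px(d,[.465,-.234,.021]), px(d,[.465,-.327,.021]))
for u,v in((351,175.5),(365.5,181)): print(pt(d,u,v,.03).round(3))
E
```

```text
0.438 [365.7 182.8] [364.9 190.9]
0.452 [362.2 181. ] [361.4 189. ]
0.466 [358.7 179.2] [357.9 187.2]
0.48 [355.2 177.4] [354.5 185.4]
0.494 [351.7 175.6] [351.1 183.6]
finger [355.08085532 183.84364497] [374.21056106 172.57570086]
[ 0.496 -0.25   0.03 ]
[ 0.445 -0.258  0.03 ]
```

The pad centre is confirmed at x≈0.467 and y≈-0.281, and the fingers straddle both pads. Going down to 4 mm and closing gently.

Request:
jog_arm(commands="-1 0.005 0 -0.03 0 0 0; -1 0 0 -0.015 0 0 0; -1 0 0 -0.004 0 0 0; -0.13 0 0 0 0 0 0; -0.13 0 0 0 0 0 0", force=10)

```text
clock: 9.95
position: [0.4674, -0.2825, 0.0096]
ee_rot: [-2.221, 2.222, -0.002]
force: [0.4, -1.0, 0.7]
width: 0.873
```

Request:
jog_arm(commands="-0.13 0 0 0 0 0 0; -0.13 0 0 0 0 0 0; -0.13 0 0 0 0 0 0; -0.13 0 0 0 0 0 0; -0.13 0 0 0 0 0 0")

```text
clock: 10.45
position: [0.4674, -0.2822, 0.0089]
ee_rot: [-2.221, 2.221, -0.001]
force: [0.9, 0.6, 3.3]
width: 0.565
```

Request:
jog_arm(commands="-0.5 0 0 0 0 0 0; -0.5 0 0 0 0 0 0; -0.5 0 0 -0.008 0 0 0; -0.5 0 0 -0.008 0 0 0; -0.5 0 0 0 0 0 0")

```text
clock: 10.95
position: [0.4664, -0.2821, 0.0033]
ee_rot: [2.221, -2.222, -0.002]
force: [-0.3, 0.7, -0.0]
width: 0.75
```

Request:
jog_arm(commands="-0.13 0 0 0 0 0 0; -0.13 0 0 0 0 0 0; -0.13 0 0 0 0 0 0; -0.13 0 0 0 0 0 0; -0.13 0 0 0 0 0 0")

```text
clock: 11.45
position: [0.4668, -0.2822, 0.0038]
ee_rot: [2.221, -2.222, -0.0]
force: [0.6, 0.9, -1.0]
width: 0.566
```

Request:
jog_arm(commands="-0.13 0 0 0.01 0 0 0; -0.13 0 0 0.02 0 0 0; -0.13 0 0 0.04 0 0 0; -0.13 0 0 0.05 0 0 0; -0.13 0 0 0.05 0 0 0")

```text
clock: 11.95
position: [0.467, -0.2823, 0.0563]
ee_rot: [-2.221, 2.222, -0.001]
force: [0.4, 0.1, -0.9]
width: 0.564
```

Request:
jog_arm(commands="-0.13 0 0 0.06 0 0 0; -0.13 0 0 0.06 0 0 0; -0.13 0 0 0.05 0 0 0; -0.13 0 0 0.02 0 0 0; -0.13 0 0 0 0 0 0")

```text
clock: 12.45
position: [0.4674, -0.2825, 0.1132]
ee_rot: [-2.22, 2.221, -0.003]
force: [-0.3, 0.2, -0.7]
width: 0.567
```

```bash
python3 - <<'E'
from h import *
s=status.observe();print(s['position'],s['force'],s['ft_torque'],s['width'])
a=cap('scene','s5')
A=cv2.resize(a['pixels'][60:210,290:440],(600,600),interpolation=cv2.INTER_CUBIC)
cv2.imwrite('pics/c6.png',A[...,::-1])
E
```

```text
[ 0.46744718 -0.28252402  0.11317041] [-0.27734276  0.21376569 -0.71997696] [0.04983523 0.04203685 0.0855777 ] 0.567253841706956
```

View pics/c6.png

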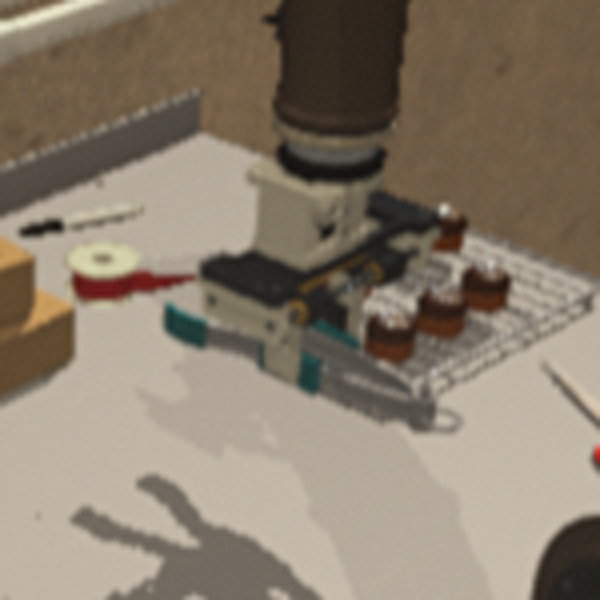

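Tongs are held level at about 52 mm over the pads with the tips open. Carrying them over the gingerbread.

Request:
jog_arm(commands="-0.13 0 0.03 0 0 0 0; -0.13 0 0.07 0 0 0 0; -0.13 0.01 0.1 0 0 0 0; -0.13 0.02 0.12 0 0 0 0; -0.13 0.02 0.12 0 0 0 0")

```text
clock: 13.0
position: [0.4811, -0.1484, 0.111]
ee_rot: [2.22, -2.222, -0.002]
force: [0.8, -0.3, -1.8]
width: 0.565
```

Request:
jog_arm(commands="-0.13 0.02 0.13 0 0 0 0; -0.13 0.02 0.13 0 0 0 0; -0.13 0.02 0.12 0 0 0 0; -0.13 0.006 0.1 0 0 0 0; -0.13 0 0.07 0 0 0 0")

```text
clock: 13.5
position: [0.5009, 0.0181, 0.1111]
ee_rot: [2.224, -2.218, -0.003]
force: [-0.3, -0.2, -0.2]
width: 0.565
```

Request:
jog_arm(commands="-0.13 0 0.035 0 0 0 0; -0.13 0 0 0 0 0 0; -0.13 0 0 0 0 0 0; -0.13 0 0 0 0 0 0; -0.13 0 0 0 0 0 0")

```text
clock: 14.0
position: [0.5016, 0.0239, 0.1118]
ee_rot: [2.218, -2.224, 0.0]
force: [0.3, -0.1, -0.5]
width: 0.569
```

```bash
python3 - <<'E'
from h import *
s=status.observe();print(s['position'],s['force'],s['ee_rot'],s['width'],s['joints'])
a=cap('scene','s6');b=cap('top','t6')
A=cv2.resize(a['pixels'][110:260,180:330],(600,600),interpolation=cv2.INTER_CUBIC)
cv2.imwrite('pics/c7.png',A[...,::-1])
E
```

```text
[0.50161788 0.02391784 0.11177149] [ 0.34064827 -0.13616713 -0.54928059] [ 2.21843541e+00 -2.22380010e+00  3.25864278e-04] 0.5690893990652732 [-0.07480098  0.37819077 -0.10238329  1.9974528   0.05492908  0.76875439
 -1.78271675]
```

View pics/c7.png

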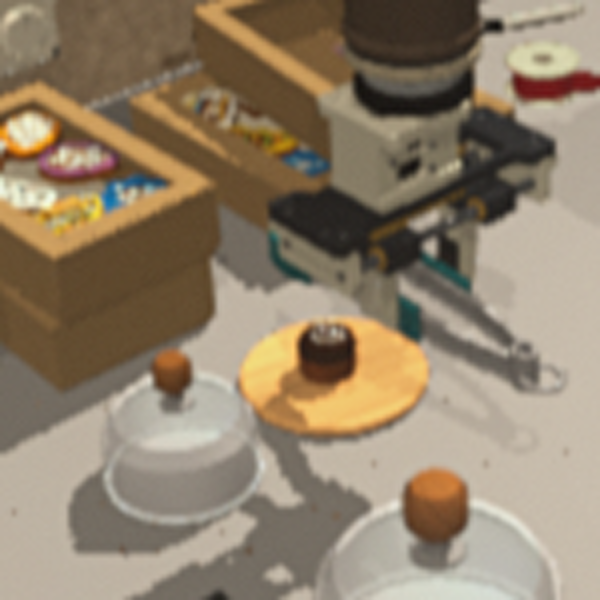

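The tongs hang behind and above the gingerbread, which is at crop (327,350). Checking the tip position numerically.

```bash
python3 - <<'E'
from h import *
for n in('t6','s6'):
    b=load(n);P=cloud(b);p=b['pixels'].astype(int)
    t=(p[...,1]-p[...,0]>15)&(p[...,2]-p[...,0]>8)&(np.hypot(P[...,0]-.55,P[...,1]-.025)<.13)&(P[...,2]>.05)
    k,l,st,c=cv2.connectedComponentsWithStats(t.astype(np.uint8))
    for i in range(1,k):
        if st[i,4]>3:
            w=P[l==i]; print(n,st[i],c[i].round(1),np.median(w,0).round(3),w.min(0).round(3),w.max(0).round(3))
b=load('t6')
for X in([.6,.026+.034,.137],[.6,.026-.034,.137],[.602,.026,.035]): print(px(b,X).round(1))
crop(b,'c8',235,140,335,215,7)
E
```

```text
s6 [247 168  10  12  28] [250.6 174.5] [0.602 0.059 0.12 ] [0.538 0.054 0.111] [0.626 0.111 0.192]
s6 [285 174  12   8  33] [290.9 177.3] [0.5   0.003 0.136] [ 0.476 -0.006  0.132] [0.521 0.007 0.139]
s6 [280 184   5  11  41] [282. 189.] [0.481 0.05  0.128] [0.474 0.046 0.115] [0.494 0.052 0.138]
[271.3 163.9]
[293.  163.9]
[281.6 170.9]
```

View pics/c8.png

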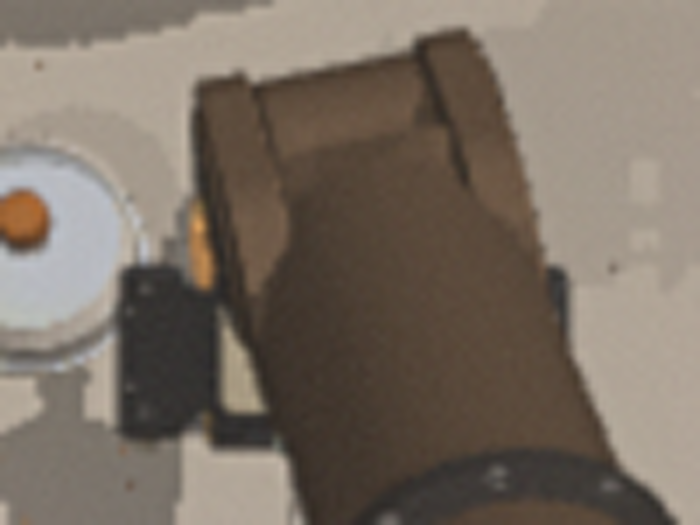

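Request:
jog_arm(commands="-0.13 0 0.006 -0.03 0 0 0; -0.13 0 0 -0.06 0 0 0; -0.13 0 0 -0.07 0 0 0; -0.13 0 0 -0.06 0 0 0; -0.13 0 0 -0.03 0 0 0")

```text
clock: 14.6
position: [0.5006, 0.0269, 0.035]
ee_rot: [2.22, -2.221, -0.002]
force: [-0.9, -0.5, -0.6]
width: 0.562
```

Request:
jog_arm(commands="-0.13 0 0 -0.03 0 0 0; -0.13 0 0 -0.02 0 0 0; -0.13 0 0 -0.01 0 0 0; -0.13 0 0 -0.005 0 0 0; -0.13 0 0 0 0 0 0")

```text
clock: 15.1
position: [0.5019, 0.0271, 0.0176]
ee_rot: [-2.221, 2.222, -0.001]
force: [-0.2, -0.0, -1.9]
width: 0.566
```

```bash
python3 - <<'E'
from h import *
s=status.observe();print(s['position'],s['force'],s['ee_rot'],s['width'])
a=cap('scene','s7')
crop(a,'c9',220,150,320,225,8)
E
```

```text
[0.50187855 0.02708127 0.01756197] [-0.17258367 -0.04441808 -1.9128878 ] [-2.22073486e+00  2.22167320e+00 -5.09226185e-04] 0.5660062122408069
```

View pics/c9.png

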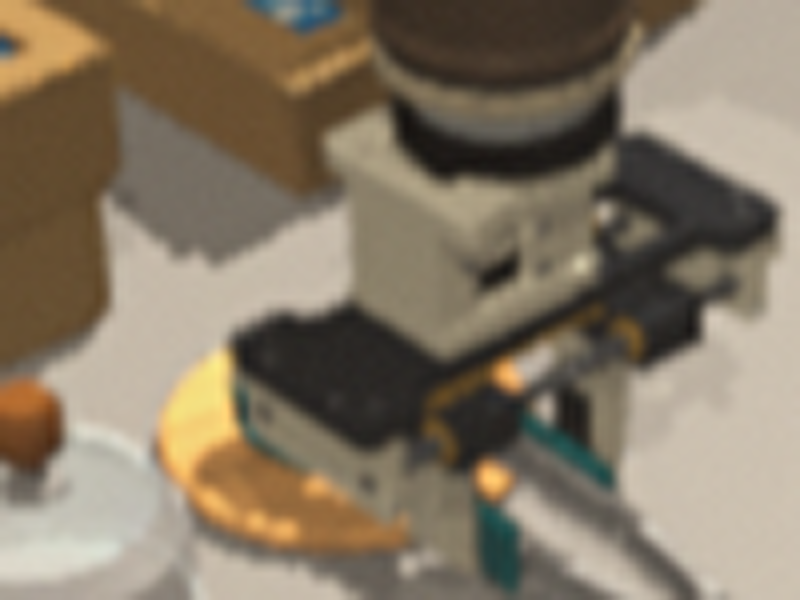

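Nothing touched during the descent; the gripper body hides the gingerbread (scene crop), so I'll judge the closing by width and force.

Request:
jog_arm(commands="0 0 0 0 0 0 0; 0 0 0 0 0 0 0; 0.08 0 0 0 0 0 0; 0.12 0 0 0 0 0 0; 0.3 0 0 0 0 0 0", force=14)

```text
clock: 15.65
position: [0.5017, 0.0271, 0.0174]
ee_rot: [-2.221, 2.222, -0.0]
force: [0.7, -0.3, -1.2]
width: 0.437
```

Request:
jog_arm(commands="0.3 0 0 0 0 0 0; 0.3 0 0 0 0 0 0; 0.3 0 0 0 0 0 0; 0.3 0 0 0 0 0 0; 0.3 0 0 0 0 0 0")

```text
clock: 16.15
position: [0.5017, 0.0271, 0.0174]
ee_rot: [-2.221, 2.222, -0.0]
force: [0.2, -0.7, -1.1]
width: 0.432
```

Request:
jog_arm(commands="0.6 0 0 0 0 0 0; 0.6 0 0 0 0 0 0; 0.6 0 0 0 0 0 0; 0.6 0 0 0 0 0 0; 0.6 0 0 0 0 0 0", force=22)

```text
clock: 16.65
position: [0.5017, 0.027, 0.0174]
ee_rot: [-2.221, 2.222, -0.0]
force: [0.4, 0.3, -1.2]
width: 0.433
```

Stopped at 39.8 mm over the pads, as expected with the gingerbread between the tips. Raising.

Request:
jog_arm(commands="0.6 0 0 0.005 0 0 0; 0.6 0 0 0.01 0 0 0; 0.6 0 0 0.02 0 0 0; 0.6 0 0 0.03 0 0 0; 0.6 0 0 0.04 0 0 0")

```text
clock: 17.15
position: [0.5014, 0.027, 0.0495]
ee_rot: [2.221, -2.222, -0.0]
force: [1.0, -0.3, -1.5]
width: 0.429
```

Request:
jog_arm(commands="0.6 0 0 0.05 0 0 0; 0.6 0 0 0.05 0 0 0; 0.6 0 0 0.05 0 0 0; 0.6 0 0 0.05 0 0 0; 0.6 0 0 0.05 0 0 0")

```text
clock: 17.65
position: [0.5017, 0.0271, 0.1255]
ee_rot: [-2.221, 2.221, -0.001]
force: [0.3, 0.0, -1.9]
width: 0.435
```

Request:
jog_arm(commands="0.6 0 0 0.04 0 0 0; 0.6 0 0 0.03 0 0 0; 0.6 0 0 0.02 0 0 0; 0.6 0 0 0.01 0 0 0; 0.6 0 0 0 0 0 0")

```text
clock: 18.15
position: [0.5017, 0.0271, 0.1539]
ee_rot: [-2.221, 2.222, -0.0]
force: [-0.6, -0.8, -1.5]
width: 0.433
```

```bash
python3 - <<'E'
from h import *
s=status.observe();print(s['position'],s['force'],s['ee_rot'],s['width'])
a=cap('scene','s8');b=cap('top','t8')
crop(a,'c10',180,90,330,202,5)
P=cloud(a);p=a['pixels'].astype(int)
m=(np.hypot(P[...,0]-.6,P[...,1]-.026)<.025)&(P[...,2]>.09)&(P[...,2]<.2);print(m.sum(),P[m].min(0).round(3),P[m].max(0).round(3))
for z in(.135,.161,.17): print(px(a,[.601,.026,z]).round(1))
E
```

```text
[0.50170033 0.02707346 0.15394504] [-0.62985231 -0.76634339 -1.46220347] [-2.22095489e+00  2.22184754e+00 -1.33257075e-04] 0.4331211029212735
3 [0.593 0.048 0.15 ] [0.605 0.05  0.152]
[260.  166.5]
[259.6 158.5]
[259.4 155.7]
```

View pics/c10.png

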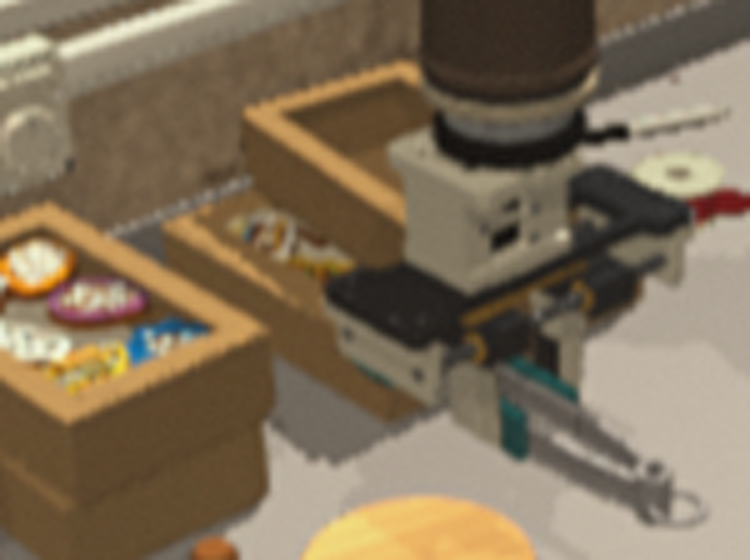

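```bash
python3 - <<'E'
from h import *
for n,z0 in(('s6',.1118),('s7',.0174),('s8',.1539)):
    d=load(n);P=cloud(d)
    for lo,hi in((.37,.40),(.40,.42),(.42,.44),(.47,.50),(.59,.62)):
        m=(P[...,0]>lo)&(P[...,0]<hi)&(abs(P[...,1]-.026)<.035)&(P[...,2]>z0-.01)&(P[...,2]<z0+.035)
        q=P[m][:,2]-z0
        print(n,lo,m.sum(),np.percentile(q,[10,50,90]).round(4) if m.sum() else '')
d=load('s8')
crop(d,'c11',200,150,300,250,6)
print(status.observe()['clock'],status.observe()['force'])
E
```

```text
s6 0.37 96 [0.0044 0.0129 0.0245]
s6 0.4 62 [0.002  0.0139 0.0206]
s6 0.42 78 [0.0029 0.0126 0.0198]
s6 0.47 197 [0.0035 0.0176 0.0283]
s6 0.59 31 [-0.0011  0.0051  0.0184]
s7 0.37 89 [0.0038 0.0122 0.0247]
s7 0.4 57 [0.0026 0.0162 0.0213]
s7 0.42 69 [0.0024 0.0122 0.0195]
s7 0.47 168 [0.0018 0.0179 0.028 ]
s7 0.59 5 [-0.0084 -0.0079  0.0041]
s8 0.37 97 [0.002  0.0124 0.024 ]
s8 0.4 65 [0.002  0.0149 0.0208]
s8 0.42 79 [0.0031 0.0117 0.0203]
s8 0.47 217 [0.0032 0.0179 0.0283]
s8 0.59 8 [-0.0033 -0.0021 -0.0003]
18.25 [-0.79261097  0.18857398 -2.1482708 ]
```

```bash
python3 - <<'E'
from h import *
for n in('s3','s8'):
    d=load(n);u,v=px(d,[.602,.026,.03]).astype(int);w=d['pixels'][v-4:v+5,u-4:u+5].reshape(-1,3);P=cloud(d)
    print(n,w.mean(0).round(),P[v-4:v+5,u-4:u+5,2].mean().round(3))
    C=P[(np.hypot(P[...,0]-.585,P[...,1]-.169)<.03)&(P[...,2]>.075)&(P[...,2]<.11)];print('cover knob',len(C),C.mean(0).round(3))
d=load('s8');P=cloud(d);p=d['pixels'].astype(int)
# anything brown hanging where the gingerbread should be
for z in(.146,.15,.155): 
    u,v=px(d,[.601,.035,z]); print(z,(u.round(),v.round()),p[int(v),int(u)],P[int(v),int(u)].round(3))
E
```

```text
s3 [89. 70. 59.] 0.04
cover knob 96 [0.582 0.174 0.092]
s8 [239. 191. 107.] 0.009
cover knob 96 [0.582 0.174 0.092]
0.146 (np.float64(257.0), np.float64(164.0)) [129 120  98] [0.499 0.114 0.225]
0.15 (np.float64(257.0), np.float64(163.0)) [132 121  99] [0.499 0.114 0.228]
0.155 (np.float64(257.0), np.float64(162.0)) [125 115  93] [0.499 0.113 0.233]
```

The gingerbread's place on the board is now bare at board height. The tongs are level and stopped at gingerbread width, the force reading is about the right weight, and the cover hasn't moved. Handing in.

```bash
python3 -c "
from h import *
s=status.observe();print(s['width'],s['position'],abs(s['dq']).max());print(arm.sign_off())"
```

```text
0.4336211019309782 [0.50133733 0.02703764 0.15338114] 0.0035549086576855105
the job is handed in; nothing more can be done
None
```

I lifted the cover by its knob and stood it upright on the bench to the left of the board. I then picked up the tongs by their pads, closed the tips on the gingerbread and raised it about 136 mm. The job was handed in at about 18 s with the arm still.

**Held in the tongs:** The pads stopped at 39.8 mm, which matches a 44 mm piece between the tips. Its spot on the board now reads bare wood at board height. The wrist force, about 1.5 to 2.1 N, fits the weight of the tongs plus gingerbread.

**Height and level:** The base should be about 146 mm above the bench. The tongs' height profile stayed within about 2–3 mm of what it was before the lift, so they still look level.

**Cover:** It stood upright, and its knob was in the same place before and after the tongs work. It touched down on the bench with a brief push of about 16 N.

**Not confirmed:** I never saw the raised gingerbread directly, because the gripper hid it from the scene camera and the arm hid it from the top one. My last close-up was also refused at the 12-picture limit. That it is held and level is inferred from the readings above.

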